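# Take the draw plate off its keyhole studs and lay it in the tray

### The job

Take the steel draw plate off the sloping board without forcing it: slide it up the slope until the stud heads stand in the wide ends of its keyholes, then lift it straight off the studs. Lay it gently, without dropping it, flat inside the white tray with its handle up, and let go. Leave the tray and everything else on the bench where it stands.

Things in the scene. Friction and masses are not known exactly. Their poses are not given: they have to be found in the camera images.
- plate_grip (a point): centre of the wooden bar handle of the draw plate. The bar runs along the plate's y axis: 80 mm long, 16 mm wide (plate x), 18 mm high (plate z), carried by two 10 mm posts 30 mm either side of its middle, with open space under and beside it. Its centre is 28 mm above the plate's front face, 33 mm above its back, over the plate's middle. Axes as for plate_back
- plate_back (a point): middle of the back of the loose steel draw plate, 132 mm (y) x 64 mm (x) x 5 mm, 0.28 to 0.46 kg. Axes: z out of its front, x towards its upper edge as it hangs, y along its long side. Its two keyholes have a wide lower end and a 10 mm wide slot running up from it to x = +15.5 mm. It starts with the studs at the top of the slots and its back on the board
- keyhole_near (a point): centre of the wide end (23 mm across, eight-sided) of the keyhole nearer the robot, on the plate's back: x = -12 mm, y = +47 mm from plate_back. Axes as for plate_back
- keyhole_far (a point): the same for the farther keyhole: x = -12 mm, y = -47 mm from plate_back
- board_face: sloping plywood face, 180 mm wide and 140 mm long up the slope, of a fixed wooden stand turned side-on: it faces up and to the robot's right. Origin on its surface midway between two brass studs, 85 mm above the bench; x up the slope (40 degrees from level), y along the studs towards the robot, z square out of the face. The hanging plate's axes are parallel to these, plate_back at x = -12 mm
- stud_near (a point): foot of the brass stud nearer the robot, on the board's face 47 mm from its origin (y = +47 mm); neck 7 mm thick, head 16 mm across, underside of the head 8.5 mm and its top 12.5 mm off the face. With the plate slid 24 mm up the slope, keyhole_near lies on this point and the plate comes free along the face's z. Axes as for board_face
- stud_far (a point): the same for the farther stud, at y = -47 mm on the face, with keyhole_far
- tray: loose shallow white enamel tray, 105 mm (x) x 160 mm (y), 0.3 kg. Origin at the centre of its underside, z up. Floor 2 mm thick, rim 16 mm high and 2 mm thick, so inside it measures 102 x 156 mm. The plate fits flat with its long side along the tray's long side, either way round; the bar's centre is then 35 mm above the bench
- cork_block: loose cork sanding block, 51 x 86 x 29 mm, origin at the centre of its underside; not to be moved
- brass_weight: loose turned brass weight, 35 mm across, 44 mm high, origin at the centre of its underside; not to be moved
- wax_cake: loose round cake of beeswax, 71 mm across, 35 mm high, origin at the centre of its underside; not to be moved
- mug: loose white mug, 93 mm high, origin at the centre of its underside; not to be moved
- glass_jar: loose glass jar with lid, 63 mm across, 99 mm high, origin at the centre of its underside; not to be moved

How it is judged:
On the way, in this order (a step that is already met when the one before it is completed fails the run):
1. plate slid up the slope until the stud heads stand in the wide ends (its middle 8 mm or more above the line of the studs), its back still within 6 mm of the face (x of plate_grip in the frame of board_face above 0.008 m and z of plate_grip in the frame of board_face below 0.039 m), for 0.1 s.
2. the plate has been lifted off the studs (its back 20 mm or more off the face) (z of plate_grip in the frame of board_face above 0.053 m), for 0.1 s.
At the end, for the whole second after the job is handed in: the plate lies flat on the floor of the tray (within 4 degrees of level, handle up, none of it on the rim), its middle within 30 mm of the tray's, at rest and released, the tray on the bench (horizontal distance between plate_grip and tray below 0.03 m and z of plate_grip in the frame of tray below 0.04 m and angle between plate_grip's own z axis and vertical below 0.07 rad and linear speed of draw_plate below 0.02 m/s and height (world z) of tray below 0.004 m); the robot touches nothing.
It fails at once if the plate is dropped or thrown (moves faster than 0.4 m/s while the fingers do not hold it) (linear speed of draw_plate above 0.4 m/s and contact force between draw_plate and the fingers below 0.05 N).
It fails at once if the plate is wrenched against the board or its studs (over 60 N) (contact force between draw_plate and board_face above 60 N).
It fails at once if the tray is shoved more than 40 mm (distance of tray from where it was at the start of the episode above 0.04 m).
It fails at once if another thing on the bench is shifted more than 30 mm (distance of any of cork_block, brass_weight, wax_cake, mug, glass_jar from where it was at the start of the episode above 0.03 m).
It also fails if it takes over 48 s, if anything falls off the work surface, if the arm or the gripper's body presses on something with over 40 N, if the wrist force passes 120 N, or if a joint passes its speed limit or range.

### The arm

A 6-joint arm with a two-finger parallel gripper is mounted at the origin on a cart in front of the work surface, level with it; the furniture and walls round the work are solid. World frame = base frame: x ahead of the robot, y to its left, z up, the work surface at z = 0. Lengths are in m, angles in rad, forces in N, time in s.
With the tool pointing down it reaches from about 0.4 to 0.825 m from the base axis. Payload 7 kg.
Tool frame: the origin (TCP) lies midway between the tips of the shut fingers; the grasp point (between the pads) lies 19 mm behind it (manip.hold_point_z is the distance from the TCP to the grasp point, in m); z points along the fingers, y is the direction in which the jaws open and shut (so a half turn about z gives the same grasp; the last joint's range is limited). The gripper opens to 88 mm and grips with 3 to 60 N. Pads are 19 mm wide; open, the fingers measure 130 mm over their backs; the gripper's body (78 mm by 193 mm) begins 47 mm behind the grasp point.
Start: joints at [-0.936, 0.359, 0.012, 0, -1.224, -0.288], TCP at [0.229, -0.635, 0.205] pointing down, gripper open.
Joint ranges: [-3.07, 3.07], [-1.43, 2.12], [-1.02, 1.25], [-3.03, 1.67], [-3.05, -0], [-3.03, 3.03]. Speed limits (rad/s): [2.39, 2.39, 3.01, 3.14, 3.14, 3.14].

### API

Orientations are given as a unit quaternion [w, x, y, z].
In Python, from plant import manip, optics, workorder, nets gives the robot as it stands. The module is installed in compiled form; this text tells all that it offers.
- The arm moves only by the shell command python3 -m handwheel 'ROWS' [FORCE]. ROWS is text: rows parted by semicolons, each of 7 numbers parted by spaces: the opening, from 0 (shut) to 1 (fully open), then the shift along the tool's x, y, z in mm, then the turn, a rotation vector about the tool's x, y, z in degrees. A call has exactly 8 rows; each row shifts and turns the commanded pose from where the row before left it, along the tool's axes as they then stand; what a row does not reach is not made up. A row lasts 1/12 s, in which the tool goes at most 41.7 mm and 7.16 degrees, less where a joint would pass 70% of its speed; a pose out of reach is approached as far as the arm can. A call is refused whole if a number of a shift passes 41.7 or a number of a turn 7.16, either way. A call with a gripper value outside its range is refused whole. The fingers move at their own pace and stop on an object; FORCE is the grip in N (left out, the last holds). Time passes only in rows, so rows that do not move let the fingers close, or fill a call up. It gives the time, the measured TCP pose, the force and the opening at its end, in the units of the state.
- manip.state(): the state, without advancing time (a new reading comes with each control period).
- optics.camera(name): name is "side" or "top" or "wrist"; returns the picture (400x640x3 uint8, blue, green, red); there is no depth.
- optics.camera_params(name): a dict with "fx", "fy", "cx", "cy" (pixels), "rvec" (rotation vector, rad) and "tvec" (3), from world to camera coordinates, as OpenCV has them. Camera axes: x right, y down, z forward; pixel columns grow to the right and rows downward; lengths in m; the calibration is good to about 2 mm. The wrist camera is an equidistant fisheye: a pixel r from the principal point sees the ray r / f radians off the axis. A picture is of the moment at which its call begins: read the wrist's pose just before it. camera_params takes no time and is no camera call; for the wrist camera it gives the pose at the moment of the call.
- workorder.sign_off(): hands the job in, once; it reports no verdict.
Trained networks look in the newest picture that a camera, given by its name, has taken for a name from the list of things; names that differ only in an ending like _2 or _b are one class to them, and where a whole thing is asked for, a point or a joint stands for the part that bears it (a point fixed in the world has none). Each returns a list of dicts, best first, with "confidence" (0 to 1); they miss things now and then, are a little off and sometimes report something else, mostly with a low value. They report only what shows in the picture. A call takes as long as a camera call.
- nets.recognise(camera, name): "bbox" ([centre column, centre row, width, height] in pixels, round what is visible of it).
The state is a dict: "t": time; "joint_pos": joint angles; "dq": joint speeds; "joint_efforts": joint torques, N m; "ee_pos": TCP position; "eef_rot": TCP orientation; "ft_force": force on the tool from outside, world axes, zero at the start; "moment": the same for the moment, N m; "opening": finger opening in m.
Only numpy, scipy, OpenCV 4.12 (cv2) and the standard library are available. Lean on these libraries where they do the work, as an engineer would, in place of code of your own. Each camera call takes 0.05 s, during which the arm holds its last target. There are 200 camera calls.

## Working session

There is one attempt and no reset: what is moved stays moved. The work goes in short steps, Python scripts to look and compute and a shell command to move; the robot and the scene stay as the last step left them, time stands still between calls to the robot, and variables do not carry over. Pictures are saved under pics/ and viewed, about 8 in all and at most 12, crops included, and the job is handed in when it is done.

```bash
mkdir -p pics; cat > h.py <<'E'
import numpy as np, cv2
from scipy.spatial.transform import Rotation as R
from plant import manip, optics, workorder, nets
def tcp():
    s=manip.state(); q=s["eef_rot"]
    return np.array(s["ee_pos"]), R.from_quat([q[1],q[2],q[3],q[0]]), s
def cam(n):
    p=optics.camera_params(n); Rm=cv2.Rodrigues(np.array(p["rvec"],float))[0]; return p,Rm,np.array(p["tvec"],float).ravel()
def ray(n,u,v,P=None):
    p,Rm,t=P or cam(n); a=np.array([(u-p["cx"])/p["fx"],(v-p["cy"])/p["fy"]])
    if n=="wrist":
        r=np.hypot(*a); d=np.r_[a/max(r,1e-9)*np.sin(r),np.cos(r)]
    else: d=np.r_[a,1]
    d=Rm.T@d; return -Rm.T@t, d/np.linalg.norm(d)
def onz(n,u,v,z,P=None):
    o,d=ray(n,u,v,P); return o+d*(z-o[2])/d[2]
def proj(n,X,P=None):
    p,Rm,t=P or cam(n); c=Rm@np.asarray(X)+t
    if n=="wrist":
        r=np.hypot(c[0],c[1]); th=np.arctan2(r,c[2]); a=c[:2]/r*th
    else: a=c[:2]/c[2]
    return np.array([a[0]*p["fx"]+p["cx"],a[1]*p["fy"]+p["cy"]])
def tri(*obs):
    A=np.zeros((3,3));b=np.zeros(3)
    for o,d in obs:
        M=np.eye(3)-np.outer(d,d);A+=M;b+=M@o
    return np.linalg.solve(A,b)
E
python3 - <<'E'
from h import *
print(tcp()[0],manip.hold_point_z)
for n in ("top","side"):
    cv2.imwrite(f"pics/{n}1.png",optics.camera(n))
    p,Rm,t=cam(n);print(n,p,-Rm.T@t)
    for k in ("plate_grip","plate_back","board_face","stud_near","tray","cork_block","brass_weight","wax_cake","mug","glass_jar"):
        r=nets.recognise(n,k)
        print(k,[(np.round(x["bbox"]).tolist(),round(x["confidence"],2)) for x in r[:2]])
E
```

```text
[ 0.22923648 -0.63431811  0.20440027] 0.0188
top {'fx': 481.17880905370095, 'fy': 481.17880905370095, 'cx': 319.5173969420187, 'cy': 207.38699134778213, 'rvec': array([ 2.46628878, -1.60330639,  0.18112856]), 'tvec': array([-0.25735517,  0.46886637,  1.69542229])} [ 0.17092995 -0.21180278  1.75682857]
plate_grip [([381.0, 221.0, 28.0, 33.0], 0.91)]
plate_back [([384.0, 223.0, 30.0, 38.0], 0.76)]
board_face [([378.0, 218.0, 51.0, 63.0], 0.9), ([384.0, 221.0, 26.0, 39.0], 0.4)]
stud_near [([378.0, 218.0, 50.0, 60.0], 0.7)]
tray [([267.0, 164.0, 41.0, 47.0], 0.75)]
cork_block []
brass_weight [([296.0, 222.0, 7.0, 12.0], 0.39)]
wax_cake [([208.0, 168.0, 21.0, 16.0], 0.86), ([384.0, 224.0, 31.0, 36.0], 0.31)]
mug [([227.0, 129.0, 25.0, 32.0], 0.63)]
glass_jar []
side {'fx': 445.8602746700891, 'fy': 445.8602746700891, 'cx': 318.77911309147515, 'cy': 194.63494963216198, 'rvec': array([ 2.16829855, -0.27394717,  0.17678522]), 'tvec': array([-0.54411491,  0.12352434,  1.44658732])} [ 0.21171113 -1.21276931  0.94249836]
plate_grip [([347.0, 241.0, 46.0, 28.0], 0.82)]
plate_back [([346.0, 240.0, 43.0, 24.0], 0.74)]
board_face [([347.0, 237.0, 65.0, 50.0], 0.58)]
stud_near [([348.0, 238.0, 64.0, 46.0], 0.97)]
tray [([321.0, 175.0, 41.0, 19.0], 0.81)]
cork_block [([302.0, 319.0, 27.0, 37.0], 0.56)]
brass_weight [([366.0, 315.0, 28.0, 44.0], 0.32)]
wax_cake []
mug [([320.0, 151.0, 22.0, 15.0], 0.69)]
glass_jar [([367.0, 312.0, 31.0, 40.0], 0.62), ([346.0, 241.0, 62.0, 46.0], 0.44)]
```

```bash
python3 - <<'E'
from h import *
a=cv2.imread("pics/top1.png")[90:310,170:450]; b=cv2.imread("pics/side1.png")[110:350,220:460]
a=cv2.resize(a,None,fx=2.75,fy=2.75,interpolation=2);b=cv2.resize(b,None,fx=2.5,fy=2.5,interpolation=2)
cv2.imwrite("pics/a.png",a);cv2.imwrite("pics/b.png",b);print(a.shape,b.shape)
print("plate tri",tri(ray("top",381,221),ray("side",347,241)))
print("tray",onz("top",267,164,.008),onz("side",321,175,.008))
for k,u,v in (("wax",208,168),("mug",227,129)):print(k,onz("top",u,v,.03))
for k,u,v in (("cork",302,319),("jar",367,312)):print(k,onz("side",u,v,.03))
E
```

```text
(605, 770, 3) (600, 600, 3)
plate tri [ 0.57424876 -0.26796264  0.07342721]
tray [0.61676574 0.21173475 0.008     ] [0.6270592  0.20117197 0.008     ]
wax [0.5069492  0.40255719 0.03      ]
mug [0.67622399 0.40707217 0.03      ]
cork [ 0.38827066 -0.48213822  0.03      ]
jar [ 0.55779705 -0.50086784  0.03      ]
```

View pics/a.png

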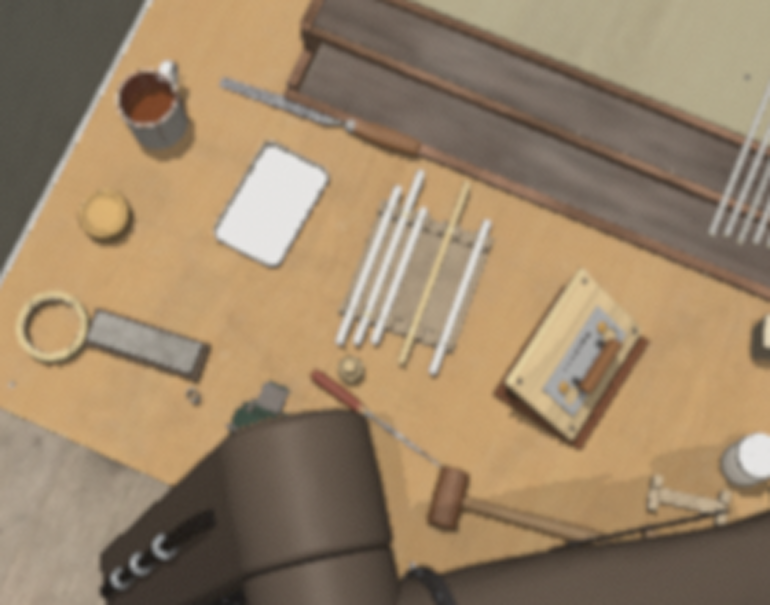

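View pics/b.png

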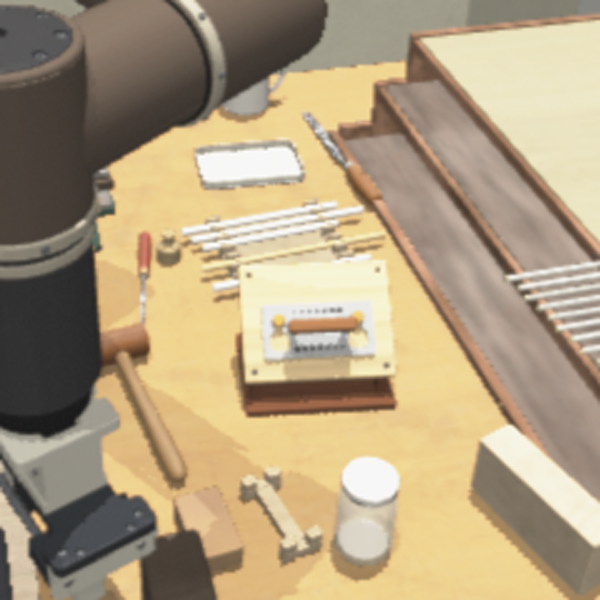

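The top view shows the plate hanging with handle ends at about (585,385)–(615,345) in the crop, studs at (566,388)/(604,328), and the tray centred at (272,204). The side view shows studs at (279,321)/(357,317), the handle at (325,325), and the jar at (367,510), in front of the board.

```bash
python3 - <<'E'
from h import *
T=lambda u,v:ray("top",170+u/2.75,90+v/2.75)
S=lambda u,v:ray("side",220+u/2.5,110+v/2.5)
n=tri(T(566,388),S(279,321));f=tri(T(604,328),S(357,317))
print("studs",n,f,np.linalg.norm(n-f))
for k,a,b in (("hn",(585,388),(290,327)),("hf",(612,344),(361,323)),("scrUN",(519,381),(251,274)),("scrUF",(583,281),(379,268)),("scrLN",(574,437),(256,371)),("scrLF",(633,331),(387,363))):
    print(k,tri(T(*a),S(*b)))
for u,v in ((270,142),(328,178),(273,266),(217,232)): 
    o,d=T(u,v);print("tray c",(o+d*(.016-o[2])/d[2])[:2])
for u,v in ((197,150),(299,143),(303,178),(205,187)): 
    o,d=S(u,v);print("tray cs",(o+d*(.012-o[2])/d[2])[:2])
print("jar top",[ (o+d*(.099-o[2])/d[2])[:2] for o,d in (S(370,480),T(762,455))])
s=manip.state();print(np.round(s["joint_pos"],3),s["eef_rot"],s["opening"])
print(tcp()[1].as_matrix())
E
```

```text
studs [ 0.52815128 -0.26428721  0.09004696] [ 0.62033052 -0.27903942  0.09023718] 0.09335242070726887
hn [ 0.53546654 -0.28601733  0.09782846]
hf [ 0.61064139 -0.2975263   0.09622698]
scrUN [ 0.50775076 -0.20611413  0.11886091]
scrUF [ 0.66124171 -0.23056123  0.11878742]
scrLN [ 0.486158   -0.30029119  0.05109627]
scrLF [ 0.64595643 -0.3178606   0.04569589]
tray c [0.69798332 0.24429228]
tray c [0.68269652 0.14802178]
tray c [0.53727858 0.16359028]
tray c [0.54989408 0.25468577]
tray cs [0.54942521 0.25028332]
tray cs [0.71349368 0.23465034]
tray cs [0.68888171 0.13526618]
tray cs [0.5373564  0.14485795]
jar top [array([ 0.54490603, -0.52576028]), array([ 0.54621843, -0.52148988])]
[-0.936  0.359  0.012 -0.    -1.224 -0.288] [ 1.20932979e-06 -1.72541752e-01  9.85002205e-01 -7.07579883e-07] 0.0877847584420042
[[-9.40458688e-01 -3.39908012e-01  2.62655917e-06]
 [-3.39908012e-01  9.40458688e-01 -9.76615729e-07]
 [-2.13821088e-06 -1.81125525e-06 -1.00000000e+00]]
```

```bash
cat >> h.py <<'E'
def board(yaw=9.0,tilt=40.0):
    a,b=np.radians(yaw),np.radians(tilt); h=np.array([np.sin(a),np.cos(a),0])
    x=h*np.cos(b)+[0,0,np.sin(b)]; y=np.array([-np.cos(a),np.sin(a),0]); z=np.cross(x,y)
    return np.c_[x,y,z]
def toolR(B): return R.from_matrix(np.c_[B[:,1],B[:,0],-B[:,2]])
def delta(p1,R1):
    p,r,s=tcp(); return r.inv().apply(p1-p)*1e3,(r.inv()*R1).as_rotvec(degrees=True), R1.inv().apply(p1-p)*1e3
E
python3 - <<'E'
from h import *
B=board(); G=np.array([.571,-.294,.1015]); P=G+B[:,2]*.09
print(P); np.set_printoptions(precision=1,suppress=True); print(*delta(P+[0,0,.04],toolR(B)))
E
```

```text
[ 0.56195013 -0.35113864  0.170444  ]
[-409.2  153.7   -5.1] [-39.1 -10.1  27.7] [-284.1  257.7  209.6]
```

```bash
r="";python3 -m handwheel '1 -26 10 0 0 0 0;1 -26 10 0 0 0 0;1 -26 10 0 0 0 0;1 -26 10 0 0 0 0;1 -26 10 0 0 0 0;1 -26 10 0 0 0 0;1 -26 10 0 0 0 0;1 -26 10 0 0 0 0' 40 && python3 -m handwheel '1 -26 10 0 0 0 0;1 -26 10 0 0 0 0;1 -26 10 0 0 0 0;1 -26 10 0 0 0 0;1 -26 9 0 0 0 0;1 -26 9 0 0 0 0;1 -26 9 0 0 0 0;1 -20 5 0 0 0 0'
```

```text
t: 1.77
ee_pos: [0.3988, -0.4879, 0.2055]
eef_rot: [0.0, -0.173, 0.985, -0.0]
ft_force: [0.6, 0.5, -0.1]
opening: 0.0875
t: 2.43
ee_pos: [0.5648, -0.351, 0.2055]
eef_rot: [0.0, -0.173, 0.985, -0.0]
ft_force: [-0.2, -0.4, -0.4]
opening: 0.0874
```

```bash
python3 -m handwheel '1 0 0 0 -4.9 -1.26 3.46;1 0 0 0 -4.9 -1.26 3.46;1 0 0 0 -4.9 -1.26 3.46;1 0 0 0 -4.9 -1.26 3.46;1 0 0 0 -4.9 -1.26 3.46;1 0 0 0 -4.9 -1.26 3.46;1 0 0 0 -4.9 -1.26 3.46;1 0 0 0 -4.9 -1.26 3.46'
python3 - <<'E'
from h import *
np.set_printoptions(precision=2,suppress=True)
B=board(); G=np.array([.571,-.294,.1015]); P=G+B[:,2]*.06
print(*delta(P,toolR(B)),manip.state()["joint_pos"])
E
```

```text
t: 3.1
ee_pos: [0.5638, -0.3533, 0.2055]
eef_rot: [0.027, 0.075, 0.936, 0.343]
ft_force: [0.9, -0.1, -1.3]
opening: 0.0879
[  2.15 -21.44  57.92] [ 0.27  0.07 -0.13] [  2.13 -21.16  58.02] [-0.66  0.61  0.46 -0.61 -1.76 -1.08]
```

```bash
python3 -m handwheel '1 1 -10 5 0 0 0;1 1 -11 5 0 0 0;1 0 0 0 0 0 0;1 0 0 0 0 0 0;1 0 0 0 0 0 0;1 0 0 0 0 0 0;1 0 0 0 0 0 0;1 0 0 0 0 0 0'
python3 - <<'E'
from h import *
np.set_printoptions(precision=4,suppress=True)
P=cam("wrist");p,r,s=tcp();im=optics.camera("wrist");cv2.imwrite("pics/w1.png",im)
import pickle;pickle.dump(P,open("w1.pkl","wb"))
print(p,P[0])
for k in ("plate_grip","plate_back","board_face"):
  for x in nets.recognise("wrist",k)[:2]:print(k,x)
B=board();O=np.array([.5742+.0012,-.2644,.085])
for n,v in dict(sn=(0,47,12.5),sf=(0,-47,12.5),bn=(-12,40,42),bf=(-12,-40,42)).items():print(n,proj("wrist",O+B@np.array(v)/1e3,P))
E
```

```text
t: 3.77
ee_pos: [0.5603, -0.3611, 0.1852]
eef_rot: [0.027, 0.073, 0.937, 0.341]
ft_force: [-0.0, -0.0, -0.2]
opening: 0.0876
[ 0.5603 -0.3611  0.1852] {'fx': 309.70691628693146, 'fy': 309.70691628693146, 'cx': 317.7634888258784, 'cy': 199.6262465376742, 'rvec': array([2.136 , 1.6665, 0.9712]), 'tvec': array([ 0.0884, -0.6488,  0.3453])}
plate_grip {'bbox': [331.2, 175.9, 137.0, 153.2], 'confidence': 0.16}
plate_back {'bbox': [321.6, 182.6, 63.9, 125.0], 'confidence': 0.92}
board_face {'bbox': [328.0, 175.9, 140.3, 154.5], 'confidence': 0.92}
board_face {'bbox': [77.8, 50.6, 91.1, 81.3], 'confidence': 0.17}
sn [328.3771 141.5064]
sf [327.4678 231.5363]
bn [316.0685 151.2329]
bf [315.9552 235.2856]
```

View pics/w1.png

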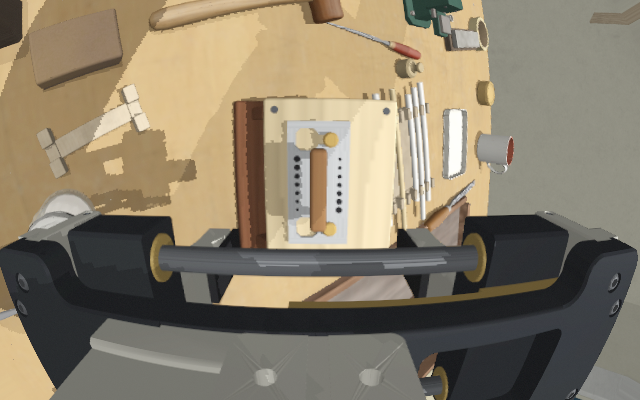

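Wrist view: bar spans rows 149–232 at column ~319, with studs at (330,139) and (329,229). Prediction is off by only about 2 px in each direction, so I'll correct and approach.

```bash
cat >> h.py <<'E'
B=board();O=np.array([.5754,-.2644,.085])+B@np.array([2,2.5,0])/1e3
E
python3 - <<'E'
from h import *
np.set_printoptions(precision=2,suppress=True)
for n,v in dict(sn=(0,47,12.5),sf=(0,-47,12.5),bn=(-12,40,42),bf=(-12,-40,42)).items():print(n,proj("wrist",O+B@np.array(v)/1e3))
G=O+B@np.array([-12,0,33])/1e3; T=G-B[:,2]*.0168
print(G,*delta(T,toolR(B)))
E
```

```text
sn [331.1  139.37]
sf [330.16 229.7 ]
bn [319.09 148.89]
bf [318.91 233.29]
[ 0.57 -0.29  0.1 ] [  2.43   1.33 123.24] [ 0.05 -0.    0.02] [  2.43   1.43 123.24]
```

```bash
python3 -m handwheel '1 1 0 20 0 0 0;1 1 1 20 0 0 0;1 0 0 20 0 0 0;1 0 0 20 0 0 0;1 0 0 20 0 0 0;1 0 0 15 0 0 0;1 0 0 7 0 0 0;1 0 0 0 0 0 0'
python3 - <<'E'
from h import *
np.set_printoptions(precision=2,suppress=True)
cv2.imwrite("pics/w2.png",np.vstack([optics.camera("wrist")[60:330,120:520],optics.camera("side")[140:300,200:600][:, :400]]))
for n,v in dict(sn=(0,47,12.5),sf=(0,-47,12.5),bn=(-12,40,42),bf=(-12,-40,42)).items():print(n,proj("wrist",O+B@np.array(v)/1e3))
T=O+B@np.array([-12,0,33-16.8])/1e3; print(*delta(T,toolR(B)),manip.state()["ft_force"])
E
```

```text
t: 4.63
ee_pos: [0.5699, -0.2818, 0.0904]
eef_rot: [0.026, 0.074, 0.936, 0.342]
ft_force: [-0.4, -0.8, 0.6]
opening: 0.0876
sn [338.75 153.53]
sf [335.84 291.37]
bn [318.98 172.88]
bf [318.64 306.81]
[0.58 0.71 1.84] [ 0.02 -0.    0.02] [0.58 0.71 1.84] [ 0.11  0.3  -0.05]
```

View pics/w2.png

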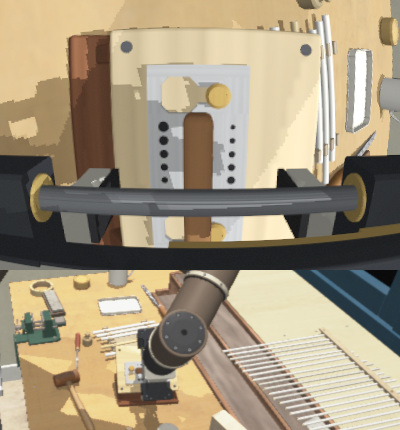

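The bar is centred between the fingers at (198,112) in the crop and matches the prediction within 1–2 px. Closing.

```bash
python3 -m handwheel '0.3 0 0 1 0 0 0;0.25 0 0 0 0 0 0;0.2 0 0 0 0 0 0;0.15 0 0 0 0 0 0;0.1 0 0 0 0 0 0;0 0 0 0 0 0 0;0 0 0 0 0 0 0;0 0 0 0 0 0 0' 35
```

```text
t: 5.4
ee_pos: [0.5703, -0.2825, 0.0907]
eef_rot: [0.027, 0.074, 0.937, 0.341]
ft_force: [0.1, 0.2, -0.1]
opening: 0.0393
```

```bash
python3 -m handwheel '0 0 0 0 0 0 0;0 0 0 0 0 0 0;0 0 0 0 0 0 0;0 0 0 0 0 0 0;0 0 0 0 0 0 0;0 0 0 0 0 0 0;0 0 0 0 0 0 0;0 0 0 0 0 0 0' 35;  python3 -m handwheel '0 0 1 0 0 0 0;0 0 1 0 0 0 0;0 0 1 0 0 0 0;0 0 1 0 0 0 0;0 0 1 0 0 0 0;0 0 0 0 0 0 0;0 0 0 0 0 0 0;0 0 0 0 0 0 0' 35
```

```text
t: 6.07
ee_pos: [0.5704, -0.2823, 0.0908]
eef_rot: [0.027, 0.074, 0.937, 0.342]
ft_force: [0.0, 1.1, 0.7]
opening: 0.0147
t: 6.73
ee_pos: [0.5709, -0.2788, 0.0939]
eef_rot: [0.027, 0.074, 0.937, 0.341]
ft_force: [0.3, -3.7, -2.9]
opening: 0.0147
```

```bash
python3 -m handwheel '0 0 3 0 0 0 0;0 0 3 0 0 0 0;0 0 3 0 0 0 0;0 0 3 0 0 0 0;0 0 3 0 0 0 0;0 0 2 0 0 0 0;0 0 2 0 0 0 0;0 0 0 0 0 0 0' 35
python3 - <<'E'
from h import *
np.set_printoptions(precision=2,suppress=True)
p,r,s=tcp();print("board-frame TCP",B.T@(p-O)*1e3,B.T@np.array(s["ft_force"]))
im=optics.camera("wrist");cv2.imwrite("pics/w3.png",cv2.resize(im[80:330,220:440],None,fx=2,fy=2))
for n,v in dict(sn=(0,47,12.5),kn=(0,47,5)).items():print(n,proj("wrist",O+B@np.array(v)/1e3))
E
```

```text
t: 7.4
ee_pos: [0.5734, -0.2638, 0.1066]
eef_rot: [0.027, 0.074, 0.937, 0.342]
ft_force: [-0.4, -2.7, -2.1]
opening: 0.0151
board-frame TCP [12.09 -0.43 16.36] [-3.46 -0.03  0.17]
sn [297.52 153.99]
kn [298.28 152.76]
```

View pics/w3.png

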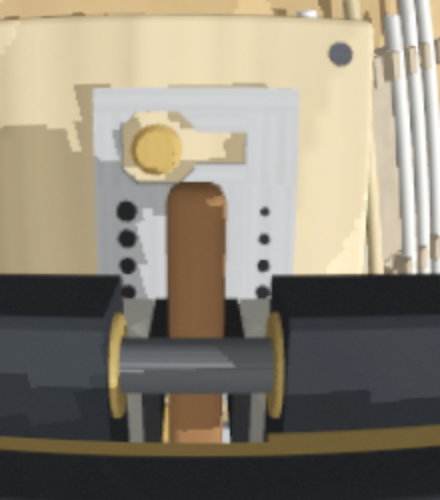

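The stud head at (157,149) stands centred in the wide end (octagon about 122–192 × 110–182). Lifting straight off.

```bash
python3 -m handwheel '0 0 0 0 0 0 0;0 0 0 -2 0 0 0;0 0 0 -3 0 0 0;0 0 0 -4 0 0 0;0 0 0 -4 0 0 0;0 0 0 -5 0 0 0;0 0 0 -6 0 0 0;0 0 0 -8 0 0 0' 40;python3 -m handwheel '0 0 0 -10 0 0 0;0 0 0 -12 0 0 0;0 0 0 -12 0 0 0;0 0 0 -12 0 0 0;0 0 0 -10 0 0 0;0 0 0 -6 0 0 0;0 0 0 0 0 0 0;0 0 0 0 0 0 0'
python3 - <<'E'
from h import *
np.set_printoptions(precision=4,suppress=True)
# tray pose from top view
P=cam("wrist");im=optics.camera("wrist");cv2.imwrite("pics/w4.png",im)
im=optics.camera("top")
for n in ("top","wrist"): print([(x["bbox"],x["confidence"]) for x in nets.recognise(n,"tray")[:2]])
for n in ("top","side"):
    im=optics.camera(n);hsv=cv2.cvtColor(im,cv2.COLOR_BGR2HSV)
    m=((hsv[...,1]<40)&(hsv[...,2]>190)).astype(np.uint8)
    c0=proj(n,[.617,.201,.01]).astype(int);k,L,st,ce=cv2.connectedComponentsWithStats(m)
    l=L[c0[1],c0[0]];print(n,l,c0,st[l],ce[l])
    if l:
        pts=np.argwhere(L==l)[:,::-1].astype(float);W=np.array([onz(n,u,v,.009)[:2] for u,v in pts])
        (c,s,a)=cv2.minAreaRect((W*1e3).astype(np.float32));print(c,s,a,W.mean(0))
p,r,s=tcp();print(p,s["ft_force"],s["opening"])
E
```

```text
t: 8.12
ee_pos: [0.5699, -0.2848, 0.1309]
eef_rot: [0.027, 0.074, 0.937, 0.342]
ft_force: [-0.2, -0.6, -4.5]
opening: 0.015
t: 8.78
ee_pos: [0.5638, -0.3242, 0.1782]
eef_rot: [0.027, 0.074, 0.937, 0.342]
ft_force: [-0.4, -0.7, -5.0]
opening: 0.0148
[([267.9, 164.1, 41.5, 46.1], 0.96)]
[([451.1, 145.7, 26.9, 71.9], 0.62)]
top 77 [269 164] [248 143  41  43 996] [268.1938 164.3213]
(617.7928466796875, 207.10888671875) (99.205810546875, 156.39157104492188) 85.93003845214844 [0.6174 0.2068]
side 31 [318 174] [299 168  42  15 495] [318.9838 175.3758]
(620.4439697265625, 200.07481384277344) (91.82447052001953, 159.5719451904297) 85.7481460571289 [0.6184 0.1991]
[ 0.5638 -0.3236  0.1777] [-0.1534 -0.665  -4.1646] 0.014731548094333016
```

```bash
python3 - <<'E'
from h import *
np.set_printoptions(precision=2,suppress=True)
print(*delta(np.array([.618,.2035,.15]),toolR(board(4.2,0))))
print(delta(np.array([.618,.2035,.23]),toolR(board(4.2,0)))[2])
E
```

```text
[ 28.66 386.91 361.93] [40.07  1.62 -4.6 ] [-15.5  529.63  27.69]
[-15.5  529.63 -52.31]
```

```bash
python3 -m handwheel '0 0 0 0 3 0.1 -0.3;0 0 0 0 5 0.2 -0.6;0 0 0 0 6 0.25 -0.7;0 0 0 0 6 0.25 -0.7;0 0 0 0 6 0.25 -0.7;0 0 0 0 6 0.25 -0.7;0 0 0 0 5 0.2 -0.6;0 0 0 0 3 0.1 -0.3' 40; python3 -m handwheel '0 0 0 -6 0 0 0;0 0 4 -12 0 0 0;0 -1 10 -12 0 0 0;0 -1 16 -12 0 0 0;0 -1 22 -8 0 0 0;0 -1 26 -2 0 0 0;0 -1 28 0 0 0 0;0 -1 28 0 0 0 0'; python3 -m handwheel '0 -1 28 0 0 0 0;0 -1 28 0 0 0 0;0 -1 28 0 0 0 0;0 -1 28 0 0 0 0;0 -1 28 0 0 0 0;0 -1 28 0 0 0 0;0 -1 28 0 0 0 0;0 -1 28 0 0 0 0';python3 -m handwheel '0 -1 28 0 0 0 0;0 -1 28 0 0 0 0;0 0 28 0 0 0 0;0 0 24 0 0 0 0;0 0 18 0 0 0 0;0 0 10 0 0 0 0;0 0 4 0 0 0 0;0 0 0 0 0 0 0'
python3 - <<'E'
from h import *
np.set_printoptions(precision=4,suppress=True)
P=cam("wrist");im=optics.camera("wrist");cv2.imwrite("pics/w5.png",im)
Bt=board(4.2,0);C=np.array([.618,.2035,0])
for x in nets.recognise("wrist","tray")[:2]:print(x)
for v in ((52,80,16),(52,-80,16),(-52,80,16),(-52,-80,16)): print(v,proj("wrist",C+Bt@np.array(v)/1e3,P))
np.set_printoptions(precision=2,suppress=True)
print(*delta(np.array([.618,.2035,.10]),toolR(Bt)),tcp()[2]["opening"],tcp()[0])
E
```

```text
t: 9.75
ee_pos: [0.5641, -0.3219, 0.1789]
eef_rot: [0.001, 0.035, 0.999, -0.002]
ft_force: [-2.0, -0.7, -5.0]
opening: 0.0142
t: 10.42
ee_pos: [0.5801, -0.1902, 0.232]
eef_rot: [0.002, 0.038, 0.999, 0.001]
ft_force: [1.8, 0.9, -4.4]
opening: 0.0145
t: 11.08
ee_pos: [0.6046, 0.0332, 0.2319]
eef_rot: [0.001, 0.038, 0.999, 0.001]
ft_force: [0.6, -0.1, -3.5]
opening: 0.0145
t: 11.75
ee_pos: [0.6165, 0.1716, 0.2306]
eef_rot: [0.0, 0.037, 0.999, 0.0]
ft_force: [-0.4, -1.2, -4.9]
opening: 0.0145
{'bbox': [345.9, 163.2, 86.7, 106.0], 'confidence': 0.58}
(52, 80, 16) [383.5346 111.9198]
(52, -80, 16) [378.8126 231.0052]
(-52, 80, 16) [301.7984 110.6223]
(-52, -80, 16) [302.8797 231.3796]
[  0.89  33.06 130.58] [ 0.03  0.04 -0.07] [  0.75  33.12 130.56] 0.014805178076228751 [0.62 0.17 0.23]
```

View pics/w5.png

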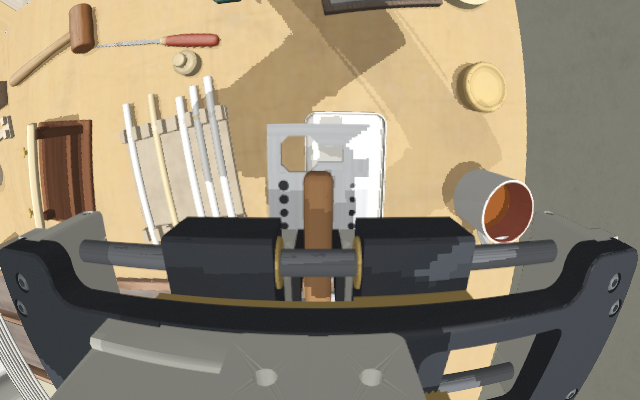

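Wrist view: the tray's corner is at (385,113) against the predicted (383.5,112), and the plate is held square above it, needing about 34 mm more in tool y. I'll move over, then lower.

```bash
python3 -m handwheel '0 1 6 0 0 0 0;0 0 10 0 0 0 0;0 0 10 0 0 0 0;0 0 6 6 0 0 0;0 0 2 14 0 0 0;0 0 0 20 0 0 0;0 0 0 20 0 0 0;0 0 0 20 0 0 0' 40; python3 -m handwheel '0 0 0 20 0 0 0;0 0 0 20 0 0 0;0 0 0 20 0 0 0;0 0 0 15 0 0 0;0 0 0 8 0 0 0;0 0 0 4 0 0 0;0 0 0 0 0 0 0;0 0 0 0 0 0 0'
python3 - <<'E'
from h import *
np.set_printoptions(precision=2,suppress=True)
im=optics.camera("wrist");cv2.imwrite("pics/w6.png",cv2.resize(im[60:330,200:470],None,fx=2,fy=2))
Bt=board(4.2,0);C=np.array([.618,.2035,0])
for v in ((52,80,16),(-52,80,16)): print(v,(proj("wrist",C+Bt@np.array(v)/1e3)-[200,60])*2)
p=tcp()[0]; off=p-[0,0,.0164]
for v in ((32,66,5),(-32,66,5)): print(v,(proj("wrist",off+Bt@np.array(v)/1e3)-[200,60])*2)
print(*delta(np.array([.618,.2035,.0184]),toolR(Bt)),tcp()[2]["ft_force"],p)
E
```

```text
t: 12.52
ee_pos: [0.6178, 0.2061, 0.1491]
eef_rot: [0.0, 0.037, 0.999, 0.0]
ft_force: [-0.7, -0.3, -3.1]
opening: 0.0146
t: 13.18
ee_pos: [0.6186, 0.2059, 0.0641]
eef_rot: [0.001, 0.037, 0.999, 0.0]
ft_force: [0.4, -0.8, -3.3]
opening: 0.0147
(52, 80, 16) [370.14  88.08]
(-52, 80, 16) [88.54 88.37]
(32, 66, 5) [340.16 126.56]
(-32, 66, 5) [132.42 126.32]
[ 0.77 -2.61 46.14] [ 0.08  0.15 -0.  ] [ 0.65 -2.54 46.14] [ 0.86  0.74 -4.36] [0.62 0.21 0.06]
```

View pics/w6.png

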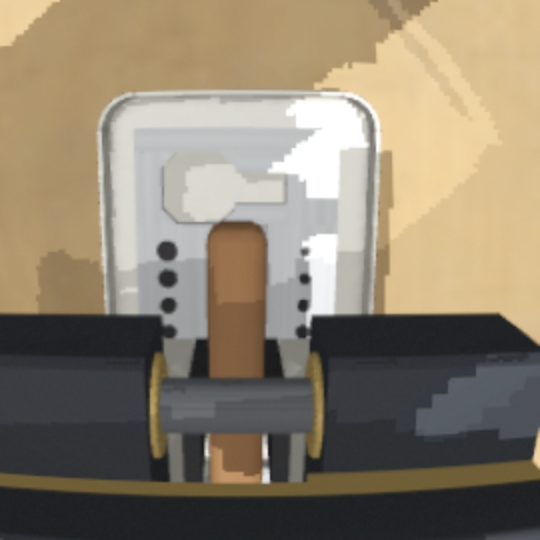

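The plate (columns 134–338) is centred over the tray (98–380) to about 1 mm. Lowering.

```bash
python3 -m handwheel '0 0 0 6 0 0 0;0 0 0 8 0 0 0;0 0 0 8 0 0 0;0 0 0 8 0 0 0;0 0 0 6 0 0 0;0 0 0 4 0 0 0;0 0 0 2 0 0 0;0 0 0 0 0 0 0' 40;  python3 -m handwheel '0 0 0 0.5 0 0 0;0 0 0 0.5 0 0 0;0 0 0 0.5 0 0 0;0 0 0 0.5 0 0 0;0 0 0 0.5 0 0 0;0 0 0 0 0 0 0;0 0 0 0 0 0 0;0 0 0 0 0 0 0' 40
```

```text
t: 13.9
ee_pos: [0.6179, 0.2053, 0.0207]
eef_rot: [0.0, 0.037, 0.999, -0.0]
ft_force: [0.6, -0.3, -4.4]
opening: 0.0148
t: 14.57
ee_pos: [0.6184, 0.2056, 0.0196]
eef_rot: [0.001, 0.037, 0.999, 0.0]
ft_force: [-1.7, 0.2, 2.3]
opening: 0.015
```

The wrist force has turned from −4.4 to +2.3 N, so the plate is on the tray floor. I'll release with a partial opening to keep the fingers clear of the rim.

```bash
python3 -m handwheel '0.3 0 0 0 0 0 0;0.3 0 0 0 0 0 0;0.36 0 0 0 0 0 0;0.36 0 0 0 0 0 0;0.36 0 0 0 0 0 0;0.36 0 0 0 0 0 0;0.36 0 0 0 0 0 0;0.36 0 0 0 0 0 0'; python3 -m handwheel '0.36 0 0 -2 0 0 0;0.36 0 0 -4 0 0 0;0.36 0 0 -8 0 0 0;0.36 0 0 -12 0 0 0;0.36 0 0 -16 0 0 0;0.36 0 0 -20 0 0 0;0.36 0 0 -20 0 0 0;0.36 0 0 -20 0 0 0'; python3 -m handwheel '0.36 0 0 -20 0 0 0;0.36 0 0 -20 0 0 0;0.36 0 0 -20 0 0 0;0.36 0 0 -10 0 0 0;0.36 0 0 0 0 0 0;0.36 0 0 0 0 0 0;0.36 0 0 0 0 0 0;0.36 0 0 0 0 0 0'
python3 - <<'E'
from h import *
a=optics.camera("wrist")[60:330,180:520];cv2.imwrite("pics/w7.png",cv2.resize(a,None,fx=2,fy=2))
print(nets.recognise("wrist","tray")[:1],nets.recognise("wrist","plate_back")[:1])
E
```

```text
t: 15.23
ee_pos: [0.6181, 0.2055, 0.0189]
eef_rot: [0.001, 0.037, 0.999, 0.0]
ft_force: [0.1, -0.0, -0.5]
opening: 0.0317
t: 15.9
ee_pos: [0.6182, 0.2055, 0.1234]
eef_rot: [0.001, 0.037, 0.999, 0.001]
ft_force: [0.4, 0.6, 1.0]
opening: 0.0313
t: 16.57
ee_pos: [0.6173, 0.2051, 0.1897]
eef_rot: [-0.0, 0.037, 0.999, -0.0]
ft_force: [0.0, 0.5, 0.8]
opening: 0.0314
[{'bbox': [320.1, 177.9, 93.8, 133.8], 'confidence': 0.65}] [{'bbox': [319.9, 177.4, 56.0, 107.9], 'confidence': 0.75}]
```

View pics/w7.png

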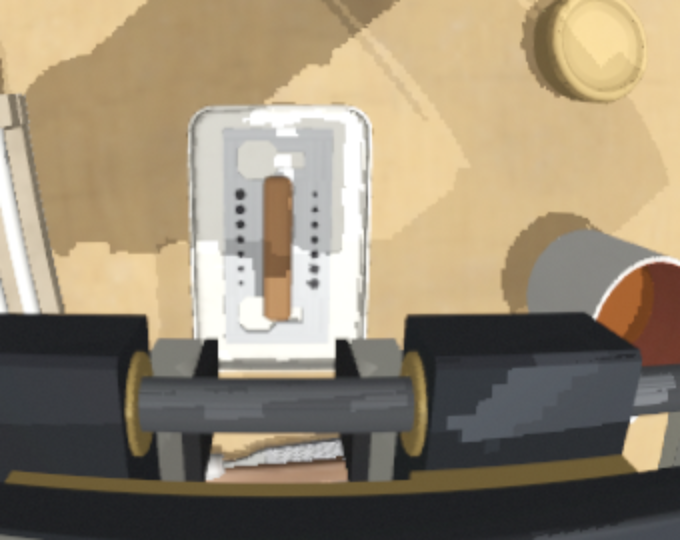

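The plate lies flat and centred in the tray, at columns 223–332 against the tray's 190–370, with a clear gap to the rim on all sides. The gripper is well clear.

```bash
python3 -c "
from plant import workorder;print(workorder.sign_off())"
```

```text
the job is handed in; nothing more can be done
None
```

The draw plate is off the board and lying in the white tray with its handle up. The job is handed in at about 17 s of the 48 s allowed; no verdict was reported.

- **Removal:** I gripped the bar square to the board and slid the plate 24 mm up the slope. The wrist force stayed under about 5 N. The camera showed the near stud head centred in its keyhole, and I then lifted the plate straight off along the face's normal. The far keyhole was hidden by the gripper.
- **Placing:** I levelled the plate, carried it over the tray and lowered it until the wrist force turned from −4.4 N to +2.3 N. I opened the jaws only to 31 mm, to keep the fingers off the rim, and backed straight up.
- **Last checks:** In the last wrist picture the plate lies inside the rim all round. The network's boxes for plate and tray agree to within 1 px at their centres. The wrist force was near zero, and the gripper was about 19 cm above the bench.
- **Disagreement:** The top and side cameras gave the tray's centre 7 mm apart. I used their mean, and the close wrist view put the tray about 3.5 mm further to the left. The plate's touchdown point was within about 1–2 mm of that.
- **Not measured:** I did not measure the plate's final tilt or re-measure the other objects. I noticed no contact with them.

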